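# Set and lock the lighting level control

### The job

The shop's lighting control box lies face up on the stockroom bench. Turn its setting knob until the pointer stands in line with the small tab on the dial's rim and let go of it, then turn the separate lock ring under the knob clockwise until it is firmly tight (about 13 N on one of its posts), never pushing it with more than 20 N. Leave the knob on its setting, the tab where it is and the things around the box undisturbed, and take the hand off.

Things in the scene. Friction and masses are not known exactly. Their poses are not given: they have to be found in the camera images.
- control_box: grey steel box 220 x 200 x 70 mm, lying face up, screwed down; origin at the centre of its underside, z up along the knob's and ring's vertical axis. On its top is a dial plate, an aluminium disc of 156 mm whose face is 72 mm above the bench
- setting_knob: the black setting knob, origin on its axis on the dial plate's face, x to its pointer. Turns against about 0.07 N m of friction and stays where it is left. The setting lies 0.5 to 1.5 rad clockwise (from above) of the start; its stops are well away
- knob_grip (a point): centre of the knob's grip: an upright bar 42 mm long (along x, the pointer's direction), 14 mm wide (y), 26 mm tall, on a disc of 46 mm, 6 mm thick, right under the bar. On the axis, 56 mm above the dial plate
- pointer_tip (a point): tip of the knob's pointer, a 4 mm wide black blade out from the knob's disc; 38 mm from the axis, 40 mm above the dial plate
- mark (a point): where the pointer's tip must come: 38 mm from the axis in the direction of the tab, 40 mm above the dial plate (an empty point in the air). The tab itself is a steel block 14 x 5 x 6 mm on the plate, 64 to 78 mm from the axis; its place differs each time and it is stiff
- lock_ring: steel lock ring under the knob, 68 mm across, up to 18 mm above the plate, origin on its axis on the plate. Clockwise from above tightens. It runs freely (1.2 N at a post) for 0.5 to 1.6 rad, an amount that cannot be seen, then bites: 8 N at a post, rising to 14 N within 0.08 rad (4 mm), where it stops dead. Tight from 11.5 N; stays as left. Above 20 N the thread is spoiled
- post_a (a point): one of the ring's two opposite upright posts: round, 10 mm diameter, its axis 50 mm from the knob's axis, top 34 mm above the dial plate. It stands on an arm 12 mm wide that reaches 11 mm above the plate and 52 mm out. The point is on the post's axis, 24 mm above the plate
- post_b (a point): the same on the other, opposite post of the lock ring
- spring_washer (a joint): turn (rad) of the thin spring washer hidden under the lock ring: 0 until the ring bites, then it is dragged round with it; tight from 0.04, dead stop at 0.08
- tape_roll: bystander: empty cardboard tape core, 100 mm across, 48 mm high; origin at the centre of its underside
- carton: bystander: cardboard carton 120 x 90 x 70 mm; origin at the centre of its underside
- mug: bystander: white mug 80 mm across, 90 mm high; origin at the centre of its underside
- screwdriver: bystander: screwdriver lying on the bench, origin on its underside

How it is judged:
On the way, in this order (a step that is already met when the one before it is completed fails the run):
1. the pointer is in line with the tab and the knob is let go (horizontal distance between pointer_tip and mark below 0.004 m and contact force between the fingers and setting_knob below 0.5 N), for 0.3 s.
2. the lock ring is tight (value of joint spring_washer above 0.04 rad), for 0.2 s.
At the end, for the whole second after the job is handed in: the pointer's tip is within 4 mm (6 degrees) of the point in line with the tab, and the lock ring is still tight (washer dragged round by more than 0.036 rad) (horizontal distance between pointer_tip and mark below 0.004 m and value of joint spring_washer above 0.036 rad); the robot touches nothing.
It fails at once if the lock ring is pushed with more than 20 N (contact force between anything else and lock_ring above 20 N).
It fails at once if the tab on the rim is moved (distance of mark from where it was at the start of the episode above 0.003 m).
It fails at once if a bystander is moved by more than 20 mm (distance of any of tape_roll, carton, mug, screwdriver from where it was at the start of the episode above 0.02 m).
It also fails if it takes over 61 s, if anything falls off the work surface, if the arm or the gripper's body presses on something with over 40 N, if the wrist force passes 120 N, or if a joint passes its speed limit or range.

### The arm

A 6-joint arm with a two-finger parallel gripper is mounted at the origin on the work surface. World frame = base frame: x ahead of the robot, y to its left, z up, the work surface at z = 0. Lengths are in m, angles in rad, forces in N, time in s.
With the tool pointing down it reaches from about 0.275 to 0.825 m from the base axis. Payload 4.9 kg.
Tool frame: the origin (TCP) lies midway between the tips of the shut fingers; the grasp point (between the pads) lies 19 mm behind it (grip_point_offset is the distance from the TCP to the grasp point, in m); z points along the fingers, x is the direction in which the jaws open and shut, and the axes are right-handed (so a half turn about z gives the same grasp; the last joint's range is limited). The gripper opens to 85 mm and grips with 20 to 120 N. Pads are 22 mm wide; open, the fingers measure 114 mm over their backs; the gripper's body (76 mm by 85 mm) begins 54 mm behind the grasp point. The pads swing forward as they close: fully open they stand 13 mm farther back than shut.
Start: joints at [-1.476, 0.326, -0.193, 1.052, 0, 1.437], TCP at [0.125, -0.536, 0.231] pointing down, gripper open.
Joint ranges: [-2.65, 2.65], [-0.97, 1.79], [-1.3, 1.35], [-1.93, 2.1], [-1.47, 1.37], [-3.14, 3.14]. Speed limits (rad/s): [2.57, 2.57, 3.14, 3.14, 3.14, 3.14].

### API

Orientations are given as a rotation vector (axis times angle).
In Python, from cell import * gives the robot as it stands. Calls block until the motion is done:
- movep(position, orientation): joint-space move of the TCP to a pose.
- move_l(position, velocity=0.15, rot=None, until_force=None): straight line of the TCP; rot=None keeps the orientation; velocity is the mean speed in m/s. With until_force (N) it stops when the force on the tool has changed by that much, and returns True; else False.
- set_joints(angles): joint-space move.
- let_go() and grab(newtons=None): open the fingers fully, or close them until they stop; newtons is the grip in N (None keeps the last).
- sleep(seconds).
- ik(position, orientation): joint angles nearest the present ones, or None.
- get_state(): the state.
- grab_frame(name): name is "scene" or "top" or "wrist"; returns a dict with "img" (384x512x3 uint8, red, green, blue), "fx", "fy", "cx", "cy" (pixels), "cam_to_world" (4x4, takes a point from camera to world coordinates); the wrist camera has in their place "T_tool_cam" (4x4, takes a point from camera to tool coordinates, whose origin is the TCP and whose axes are the tool frame's). Camera axes: x right, y down, z forward; pixel columns grow to the right and rows downward; lengths in m; the calibration is good to about 2 mm. A picture is of the moment at which its call begins: read the wrist's pose just before it. There is no depth.
A pose or a line that the arm cannot do raises MotionError and nothing moves.
- sign_off(): hands the job in, once; it reports no verdict.
Trained networks look in the newest picture that a camera, given by its name, has taken for a name from the list of things; names that differ only in an ending like _2 or _b are one class to them, and where a whole thing is asked for, a point or a joint stands for the part that bears it (a point fixed in the world has none). Each returns a list of dicts, best first, with "score" (0 to 1); they miss things now and then, are a little off and sometimes report something else, mostly with a low value. They report only what shows in the picture. A call takes as long as a camera call.
- spot_in(camera, name): "centre" ([column, row] in pixels, amid what is visible of it).
- silhouettes(camera, name): "mask" (384x512 bool, what is visible of it) and "centre" ([column, row] in pixels, amid what is visible of it).
- tip_of(camera, name): "centre" ([column, row] in pixels: a listed point, or the origin of a listed thing).
The state is a dict: "clock": time; "q": joint angles; "joint_velocities": joint speeds; "tau": joint torques, N m; "position": TCP position; "eef_rot": TCP orientation; "contact_force": force on the tool from outside, world axes, zero at the start; "wrist_torque": the same for the moment, N m; "finger_gap": opening from 0.0 (shut) to 1.0 (fully open).
Only numpy, scipy, OpenCV 4.12 (cv2) and the standard library are available. Lean on these libraries where they do the work, as an engineer would, in place of code of your own. Each camera call takes 0.05 s, during which the arm holds its last target.

## Working session

There is one attempt and no reset: what is moved stays moved. The work goes in short steps, each a Python script; the robot and the scene stay as the last script left them, time stands still between calls to the robot, and variables do not carry over. Pictures are saved under pics/ and viewed, and the job is handed in when it is done.

```bash
ls; mkdir -p pics; python3 - <<'E'
from cell import *
import cv2,json
s=get_state();print(s)
for c in ("scene","top","wrist"):
    f=grab_frame(c);cv2.imwrite(f"pics/{c}0.png",f["img"][:,:,::-1])
    print(c,{k:(v.tolist() if hasattr(v,'tolist') else v) for k,v in f.items() if k!="img"})
    for n in ("knob_grip","pointer_tip","post_a","mark","control_box","setting_knob","lock_ring"):
        try: print(n,[(round(d["score"],2),[round(float(x),1) for x in d["centre"]]) for d in tip_of(c,n)[:4]])
        except Exception as e: print(n,e)
E
```

```text
pics
{'clock': 0.0, 'q': array([-1.47618089e+00,  3.26945139e-01, -1.93595417e-01,  1.05199076e+00,
        1.23931544e-05,  1.43658840e+00]), 'joint_velocities': array([ 0.00050432, -0.00075419, -0.00037698,  0.00032776,  0.00287856,
       -0.00145365]), 'tau': array([-2.49423021e-03, -4.43391037e+01,  2.62444067e+01,  1.55234418e-02,
       -4.56075586e-04, -6.16870778e-06]), 'position': array([ 0.1247124 , -0.53507481,  0.23049677]), 'eef_rot': array([-2.45953581e+00,  1.95252982e+00,  1.87378330e-03]), 'contact_force': array([0.12637332, 1.03928939, 0.060826  ]), 'wrist_torque': array([-0.02919913,  0.01358054, -0.05576382]), 'finger_gap': 0.999146542041669}
scene {'fx': 369.22443824410163, 'fy': 369.22443824410163, 'cx': 256.52225349637024, 'cy': 185.89748152786288, 'cam_to_world': [[0.43696277506066056, 0.6541277697069877, -0.6173980839858906, 1.2197273700295255], [0.8994418799049986, -0.31147354547758055, 0.3065754966408567, -0.3443865856871521], [0.008236375674345247, -0.6892757730878025, -0.7244522556731834, 0.8752683584347656], [0.0, 0.0, 0.0, 1.0]]}
knob_grip [(0.55, [277
[... 781 characters left out ...]
, (0.54, [241.0, 168.9])]
mark []
control_box [(0.62, [243.5, 193.6]), (0.24, [397.3, 220.2])]
setting_knob [(0.48, [242.6, 190.1])]
lock_ring [(0.84, [239.6, 193.5]), (0.74, [242.9, 208.1])]
wrist {'fx': 283.7756117782789, 'fy': 283.7756117782789, 'cx': 254.14124853392775, 'cy': 185.50255166771603, 'T_tool_cam': [[0.9999986905661835, -0.0001886223638638489, 0.0016072608759035822, 0.0005462858544886817], [-0.00027812806920475216, 0.9583739452275156, 0.28551585552088843, -0.07391943204246794], [-0.0015942116222384822, -0.28551592868113607, 0.9583726378390885, -0.14202507560500613], [0.0, 0.0, 0.0, 1.0]]}
knob_grip []
pointer_tip []
post_a []
mark []
control_box []
setting_knob []
lock_ring []
```

```bash
python3 - <<'E'
import cv2
a=cv2.imread('pics/top0.png');b=cv2.imread('pics/scene0.png')
cv2.imwrite('pics/top0z.png',cv2.resize(a[130:260,170:320],None,fx=5,fy=5,interpolation=cv2.INTER_CUBIC)[:600])
E
```

```text
(no output)
```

View pics/scene0.png

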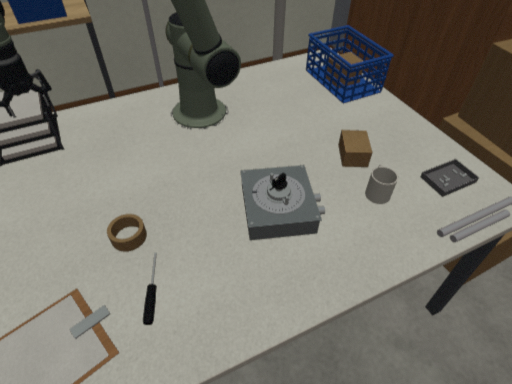

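View pics/top0.png

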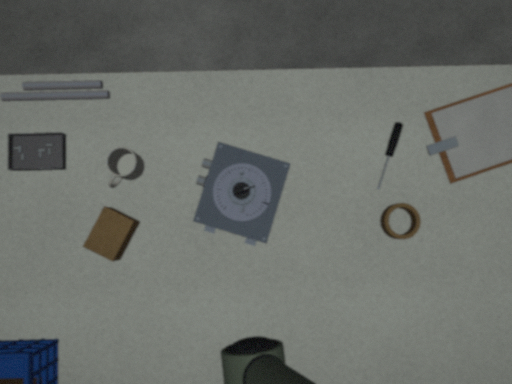

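```bash
sleep 1
```

```text
(no output)
```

View pics/top0z.png

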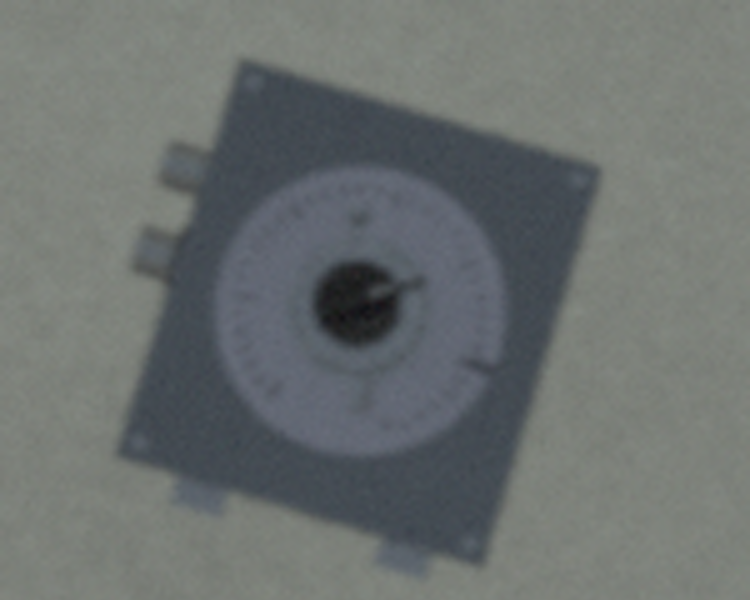

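The top view shows the dial plate centred near (242,192), the pointer end at (255,186) and the tab at (266,203), about 45° clockwise of the pointer. The posts are near (241,210) and (241,169). Next I'll take a closer look with the wrist camera.

```bash
cat > h.py <<'E'
from cell import *
import numpy as np,cv2
from scipy.spatial.transform import Rotation as R
def down(a):
    # tool z down, tool x at world angle a
    x=np.array([np.cos(a),np.sin(a),0]);z=np.array([0,0,-1.]);y=np.cross(z,x)
    return R.from_matrix(np.c_[x,y,z]).as_rotvec()
def wf():
    s=get_state();f=grab_frame("wrist")
    T=np.eye(4);T[:3,:3]=R.from_rotvec(s["eef_rot"]).as_matrix();T[:3,3]=s["position"]
    f["cam_to_world"]=T@f["T_tool_cam"];return f
def unproj(f,px,z):
    C=f["cam_to_world"];d=C[:3,:3]@np.array([(px[0]-f["cx"])/f["fx"],(px[1]-f["cy"])/f["fy"],1]);o=C[:3,3]
    return (o+d*(z-o[2])/d[2])[:3]
def proj(f,p):
    C=np.linalg.inv(f["cam_to_world"]);q=C[:3,:3]@p+C[:3,3]
    return np.array([f["cx"]+f["fx"]*q[0]/q[2],f["cy"]+f["fy"]*q[1]/q[2]])
E
python3 - <<'E'
from h import *
f=grab_frame("top")
c=unproj(f,(242.2,192.2),.072);print(c)
print("posts",unproj(f,(241.1,210.5),.096),unproj(f,(241,168.9),.096),"pt",unproj(f,(255,186),.112),"tab",unproj(f,(266.4,203.2),.077))
# wrist look: choose tool x so that camera is toward robot
for a in np.arange(-3.14,3.14,.5236):
    q=ik([c[0],c[1],.30],down(a)); print(round(a,2),None if q is None else np.round(q,2))
E
```

```text
[0.58438516 0.04204928 0.072     ]
posts [0.53419391 0.04522705 0.096     ] [0.64407515 0.04297784 0.096     ] pt [0.59613542 0.00710106 0.112     ] tab [ 0.55281331 -0.02195835  0.077     ]
-3.14 [-0.05  0.36  0.03  1.24  0.   -1.63]
-2.62 [-0.05  0.36  0.03  1.24  0.   -2.15]
-2.09 [-0.05  0.36  0.03  1.24  0.   -2.67]
-1.57 [-0.05  0.36  0.03  1.24 -0.    3.09]
-1.05 [-0.05  0.36  0.03  1.24  0.    2.56]
-0.52 [-0.05  0.36  0.03  1.24  0.    2.04]
0.0 [-0.05  0.36  0.03  1.24  0.    1.52]
0.53 [-0.05  0.36  0.03  1.24 -0.    0.99]
1.05 [-0.05  0.36  0.03  1.24  0.    0.47]
1.57 [-0.05  0.36  0.03  1.24  0.   -0.06]
2.1 [-0.05  0.36  0.03  1.24  0.   -0.58]
2.62 [-0.05  0.36  0.03  1.24  0.   -1.1 ]
```

```bash
python3 - <<'E'
from h import *
c=np.array([.584,.042])
movep([c[0],c[1],.26],down(np.pi/2))
move_l([c[0]+.035,c[1],.175])
f=wf();cv2.imwrite("pics/w1.png",cv2.resize(f["img"][:,:,::-1],(800,600),interpolation=cv2.INTER_CUBIC))
for n,z in (("knob_grip",.128),("pointer_tip",.112),("post_a",.096),("lock_ring",.072),("setting_knob",.072)):
    print(n,[(round(d["score"],2),np.round(d["centre"],1),np.round(unproj(f,d["centre"],z),4)) for d in tip_of("wrist",n)])
s=get_state();print(s["clock"],s["position"],s["contact_force"])
np.save("f1.npy",f,allow_pickle=True)
E
```

```text
knob_grip [(0.7, array([254.3, 160.4]), array([0.5866, 0.0414, 0.128 ]))]
pointer_tip [(0.75, array([205.8, 174.3]), array([0.6005, 0.0052, 0.112 ]))]
post_a [(0.91, array([259.8,  84.3]), array([0.5362, 0.0455, 0.096 ])), (0.65, array([259.5, 212.3]), array([0.6375, 0.0458, 0.096 ]))]
lock_ring []
setting_knob [(0.58, array([255.9, 145.2]), array([0.5847, 0.0428, 0.072 ]))]
4.925 [0.61929894 0.04201536 0.1759267 ] [-0.62199082 -0.26498922 -0.70835793]
```

View pics/w1.png

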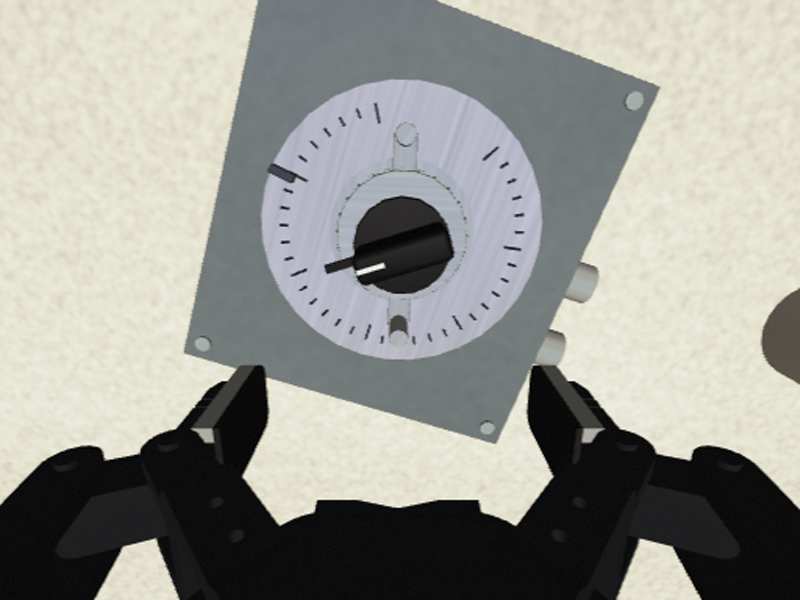

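The wrist view (zoomed 1.56×) shows the plate centred near (402,219), the pointer tip at (327,268), the tab at (282,174) and the posts at (405,133) and (398,335). I'll fit the dial circle and the tab more precisely.

```bash
python3 - <<'E'
from h import *
f=np.load("f1.npy",allow_pickle=True).item();im=f["img"]
# rectify to metric top-down on the plate face (z=.072)
c0=np.array([.585,.043]);S=3000;N=600
g=np.array([[x,y] for x,y in ((-.1,-.1),(.1,-.1),(.1,.1),(-.1,.1))])
src=np.float32([proj(f,np.array([c0[0]+a,c0[1]+b,.072])) for a,b in g])
dst=np.float32([[300-b*S,300-a*S] for a,b in g])  # col=-y,row=-x
M=cv2.getPerspectiveTransform(src,dst);w=cv2.warpPerspective(im,M,(N,N),flags=cv2.INTER_CUBIC)
cv2.imwrite("pics/rect1.png",w[:,:,::-1])
hsv=cv2.cvtColor(w,cv2.COLOR_RGB2HSV)
b=w[:,:,2].astype(int);m=((b>165)&(w[:,:,2].astype(int)-w[:,:,0]>-2)).astype(np.uint8)
m=cv2.morphologyEx(m,cv2.MORPH_CLOSE,np.ones((15,15)))
cs,_=cv2.findContours(m,cv2.RETR_EXTERNAL,cv2.CHAIN_APPROX_NONE);k=max(cs,key=cv2.contourArea)
h=cv2.convexHull(k);e=cv2.fitEllipse(h);print(e,"axes mm",np.array(e[1])/S)
print("centre",c0[0]-(e[0][1]-300)/S,c0[1]-(e[0][0]-300)/S)
E
```

```text
((299.0300598144531, 293.28082275390625), (465.76708984375, 466.2053527832031), 73.434814453125) axes mm [0.1552557  0.15540178]
centre 0.5872397257486979 0.043323313395182285
```

View pics/rect1.png

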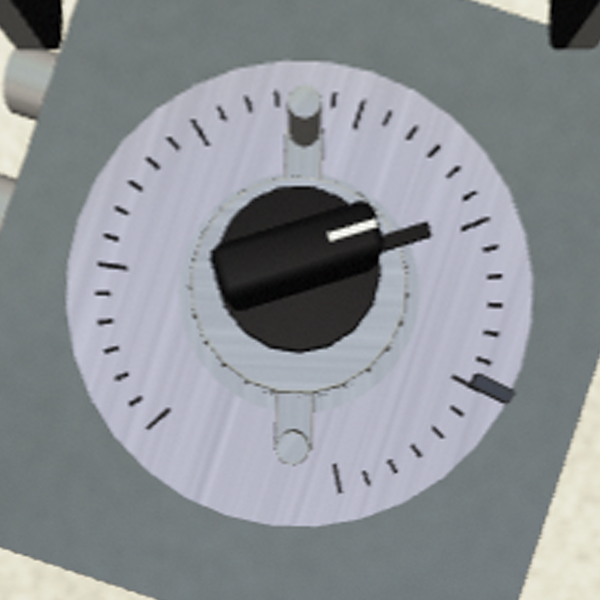

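```bash
python3 - <<'E'
from h import *
ax=[.587,.0433]; a0=np.radians(16)
movep([*ax,.21],down(a0)); 
print(move_l([*ax,.119],velocity=.08,until_force=8))
s=get_state();print(s["clock"],s["position"],s["contact_force"],s["q"])
f0=s["contact_force"]
grab(25)
s=get_state();print(s["clock"],s["finger_gap"],s["position"],s["contact_force"]-f0)
f=wf();cv2.imwrite("pics/w2.png",f["img"][:,:,::-1])
E
```

```text
False
7.3917 [0.5874733  0.04328023 0.11960199] [-1.01336642 -0.17904089  0.52940092] [-5.17199284e-02  4.89796593e-01 -2.45040778e-01  8.34847567e-01
 -2.34152160e-05  1.23975331e+00]
8.0417 0.1543645814702669 [0.58627039 0.04313762 0.11914058] [-3.3458013  -0.88522402  3.98828295]
```

View pics/w2.png

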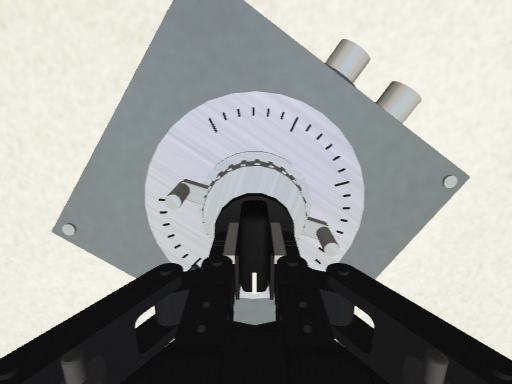

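The fingers hold the bar at (254,250), with the gap matching its 14 mm width. Next I'll turn the knob clockwise.

```bash
python3 - <<'E'
from h import *
q=get_state()["q"].copy()
for k in range(1,4):
    p=q.copy();p[5]+=.745*k/3;set_joints(p)
sleep(.2);s=get_state();print(s["clock"],s["q"]-q,s["contact_force"],s["wrist_torque"])
let_go();sleep(.2)
p=s["position"];move_l([p[0],p[1],.21],velocity=.15)
movep([.587+.035,.0433,.175],down(np.pi/2));sleep(.3)
f=wf();np.save("f2.npy",f,allow_pickle=True)
cv2.imwrite("pics/w3.png",f["img"][:,:,::-1])
print([(d["score"],unproj(f,d["centre"],.112)) for d in tip_of("wrist","pointer_tip")])
c0=np.array([.585,.043]);S=3000
def rect(z):
    g=((-.1,-.1),(.1,-.1),(.1,.1),(-.1,.1))
    src=np.float32([proj(f,np.array([c0[0]+a,c0[1]+b,z])) for a,b in g]);dst=np.float32([[300-b*S,300-a*S] for a,b in g])
    return cv2.warpPerspective(f["img"],cv2.getPerspectiveTransform(src,dst),(600,600),flags=cv2.INTER_CUBIC)[:,:,::-1]
# top half-plane heights: knob plane and tab plane
a=rect(.114);b=rect(.078)
cv2.imwrite("pics/rk.png",a);cv2.imwrite("pics/rt.png",b)
print(get_state()["clock"])
E
```

```text
9.3417 [ 4.30406477e-06 -2.39841911e-04 -4.28244812e-04  9.19124980e-04
  1.51234921e-06  7.41395546e-01] [-4.83838031 -0.47333214  5.60269509] [-0.10750357  0.98274415 -0.05662452]
[(0.76, array([0.56948686, 0.00838026, 0.112     ]))]
13.1583
```

View pics/rk.png

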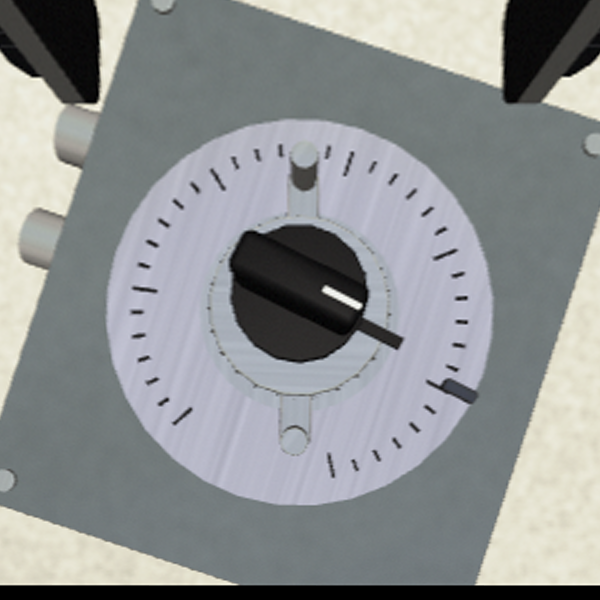

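View pics/rt.png

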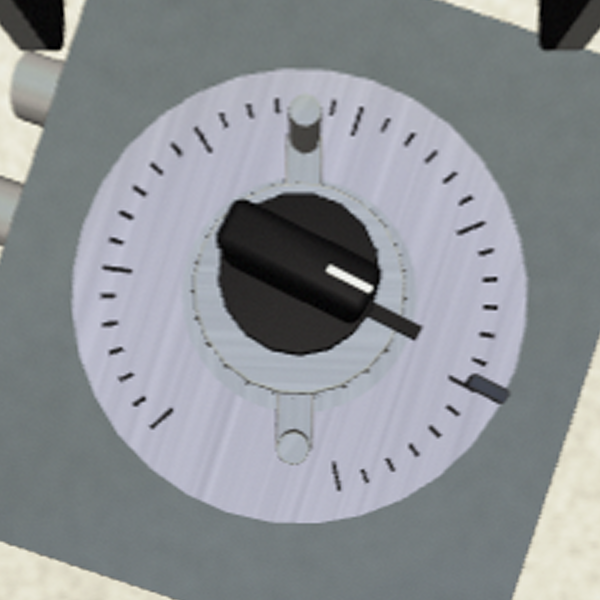

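The knob reads about 26.5° against the tab's 26.6°, both below the image horizontal, so it is aligned within about 1°. The pointer tip is at (402,344) in rk and the tab at (488,388) in rt. Next I'll shut the fingers and come up to the near post from its −y side.

```bash
cat >> h.py <<'E'
AX=np.array([.587,.0433]);PH0=np.radians(178);RR=.053;ZP=.0895
def pose(phi,d,r=RR,z=ZP):
    u=np.array([np.cos(phi),np.sin(phi)]);t=np.array([np.sin(phi),-np.cos(phi)])
    p=AX+r*u-d*t
    return [p[0],p[1],z],down(phi-np.pi/2),t
E
python3 - <<'E'
from h import *
grab(20)
p,o,t=pose(PH0,.036,z=.2)
movep(p,o);move_l([p[0],p[1],.12],velocity=.15)
hit=move_l([p[0],p[1],ZP],velocity=.05,until_force=6);sleep(.2)
s=get_state();print(hit,s["clock"],s["position"],s["q"],s["contact_force"],s["finger_gap"])
f=wf();cv2.imwrite("pics/w4.png",f["img"][:,:,::-1])
f=grab_frame("scene");cv2.imwrite("pics/s4.png",cv2.resize(f["img"][140:260,200:360,::-1],None,fx=5,fy=5))
E
```

```text
False 16.0417 [0.53305955 0.00914168 0.08981874] [-1.21338050e-01  4.34403858e-01 -4.30222579e-01  7.05521440e-01
 -1.22657926e-05 -8.64533472e-02] [ 0.05347161 -0.52723585 -0.85504495] 0.002085293989619333
```

View pics/w4.png

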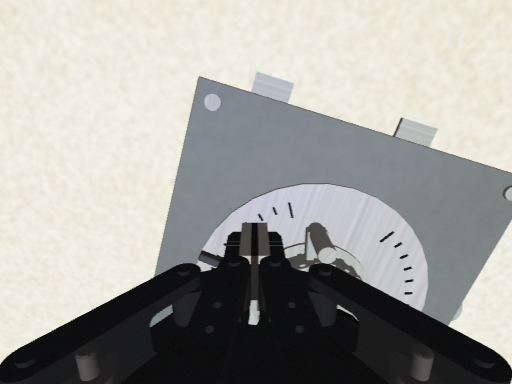

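View pics/s4.png

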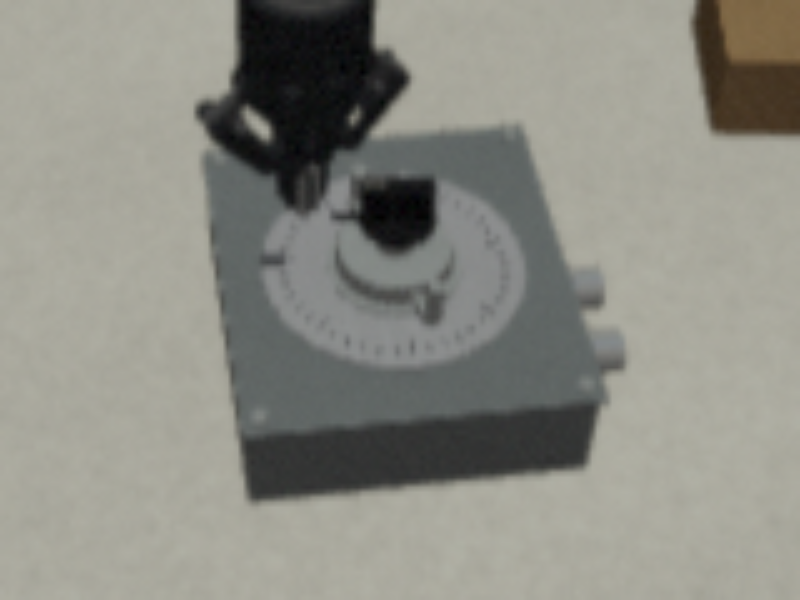

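The shut fingers are down in front of the post (wrist view: finger at (254,235), post at (325,250)) and touching nothing. Next is the sweep, watching the tangential force.

```bash
python3 - <<'E'
from h import *
p,o,t=pose(PH0,.024);move_l(p,velocity=.04,until_force=8);sleep(.15)
d=.024
s=get_state();F0=s["contact_force"];print(F0,s["clock"])
phi=PH0;n=0;log=[]
while phi>PH0-1.95:
    phi-=.04;p,o,t=pose(phi,d)
    hit=move_l(p,velocity=.03,rot=o,until_force=7)
    s=get_state();F=s["contact_force"]-F0;ft=-F[:2]@t
    log.append((round(PH0-phi,2),round(float(ft),2),hit))
    if hit or ft>5:
        sleep(.2);s=get_state();ft=-(s["contact_force"]-F0)[:2]@t;log.append(("settled",float(ft)))
        if ft>5: break
print(log);print(phi,s["clock"],s["position"],s["contact_force"]-F0,s["q"])
E
```

```text
[ 0.25461258  0.70850978 -0.81338368] 16.7417
[(np.float64(0.04), 0.59, False), (np.float64(0.08), 0.51, False), (np.float64(0.12), 1.42, False), (np.float64(0.16), 1.15, False), (np.float64(0.2), 1.95, False), (np.float64(0.24), 1.67, False), (np.float64(0.28), 0.99, False), (np.float64(0.32), 2.3, False), (np.float64(0.36), 0.99, False), (np.float64(0.4), 1.87, False), (np.float64(0.44), 1.2, False), (np.float64(0.48), 1.63, False), (np.float64(0.52), 1.37, False), (np.float64(0.56), 2.69, False), (np.float64(0.6), 1.5, False), (np.float64(0.64), 1.39, False), (np.float64(0.68), 1.05, False), (np.float64(0.72), 1.36, False), (np.float64(0.76), 1.35, False), (np.float64(0.8), 1.89, False), (np.float64(0.84), 0.7, False), (np.float64(0.88), 2.05, False), (np.float64(0.92), 1.13, False), (np.float64(0.96), 1.99, False), (np.float64(1.0), 0.82, False), (np.float64(1.04), 2.15, False), (np.float64(1.08), 0.47, False), (np.float64(1.12), 0.72, False), (np.float64(1.16), 1.33, False), (np.float64(1.2), 1.83, False), (np.float64(1.24), 1.54, False), (np.float64(1.28), 0.79, False), (np.float64(1.32), 1.58, False), (np.float64(1.36), 1.26, False), (np.float64(1.4), 0.04, False), (np.float64(1.44), 0.62, False), (np.float64(1.48), 0.71, False), (np.float64(1.52), 1.78, False), (np.float64(1.56), 0.7, False), (np.float64(1.6), 4.74, False), (np.float64(1.64), 7.09, False), ('settled', 6.665118459838728)]
1.466686068549905 27.1917 [0.56631778 0.09838969 0.08896733] [-6.86006748 -1.51848702  3.45996588] [ 4.36855704e-02  5.04129359e-01 -3.12158797e-01  7.58618779e-01
 -1.19323224e-04  1.71707421e+00]
```

Bite found. I'll continue in small steps towards about 13 N.

```bash
python3 - <<'E'
from h import *
F0=np.array([.25,.71,-.81]);phi=1.466686;d=.024
ps=get_state()["position"][:2];log=[]
for k in range(24):
    phi-=.008;p,o,t=pose(phi,d)
    move_l(p,velocity=.01,rot=o)
    fs=[]
    for _ in range(3):
        sleep(.04);s=get_state();fs.append(s["contact_force"]-F0)
    F=np.mean(fs,0);ft=-F[:2]@t
    log.append((round(-.008*(k+1),3),round(float(ft),2),round(float(np.linalg.norm(F)),2),round(float((s["position"][:2]-ps)@t)*1e3,2)))
    if ft>12.7 or np.linalg.norm(F)>15.5: break
for l in log:print(l)
print(phi,s["clock"],F)
E
```

```text
(-0.008, 7.75, 9.25, 0.06)
(-0.016, 8.38, 9.76, 0.24)
(-0.024, 8.83, 10.39, 0.48)
(-0.032, 9.15, 10.44, 0.73)
(-0.04, 9.53, 11.16, 0.98)
(-0.048, 9.68, 11.07, 1.26)
(-0.056, 9.47, 11.27, 1.53)
(-0.064, 10.26, 12.13, 1.75)
(-0.072, 10.86, 12.58, 2.06)
(-0.08, 10.58, 12.47, 2.27)
(-0.088, 11.41, 13.41, 2.57)
(-0.096, 11.39, 13.25, 2.8)
(-0.104, 11.88, 13.79, 3.06)
(-0.112, 12.1, 14.19, 3.31)
(-0.12, 11.93, 14.39, 3.54)
(-0.128, 12.96, 15.27, 3.81)
1.3386859999999998 33.1917 [-13.53316089  -0.90683812   7.01297579]
```

```bash
python3 - <<'E'
from h import *
sleep(.3);phi=1.338686
p,o,t=pose(phi,.036);move_l(p,velocity=.04)
move_l([p[0],p[1],.2],velocity=.12)
movep([.587+.035,.0433,.2],down(np.pi/2));let_go();sleep(.3)
f=wf();np.save("f3.npy",f,allow_pickle=True)
c0=np.array([.585,.043]);S=3000
def rect(z):
    g=((-.1,-.1),(.1,-.1),(.1,.1),(-.1,.1))
    src=np.float32([proj(f,np.array([c0[0]+a,c0[1]+b,z])) for a,b in g]);dst=np.float32([[300-b*S,300-a*S] for a,b in g])
    return cv2.warpPerspective(f["img"],cv2.getPerspectiveTransform(src,dst),(600,600),flags=cv2.INTER_CUBIC)[:,:,::-1]
cv2.imwrite("pics/rk3.png",rect(.114));cv2.imwrite("pics/rt3.png",rect(.078))
print([(d["score"],unproj(f,d["centre"],.112)) for d in tip_of("wrist","pointer_tip")],get_state()["clock"])
cv2.imwrite("pics/top3.png",grab_frame("top")["img"][:,:,::-1])
E
```

```text
[(0.76, array([0.57150918, 0.00850541, 0.112     ]))] 37.8583
```

View pics/rk3.png

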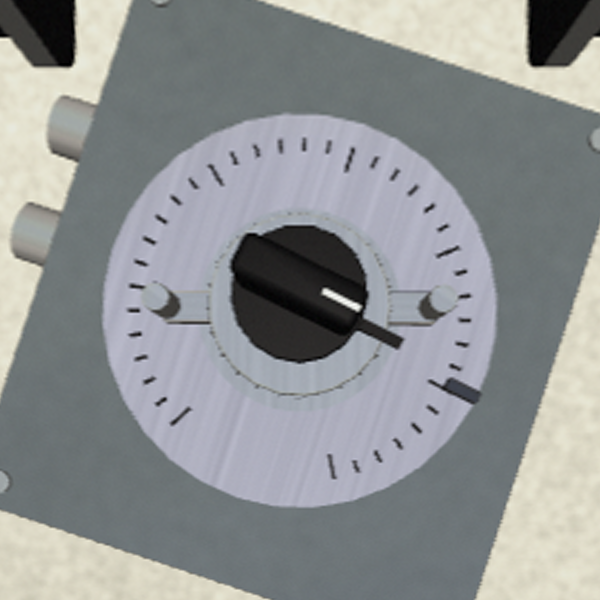

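View pics/rt3.png

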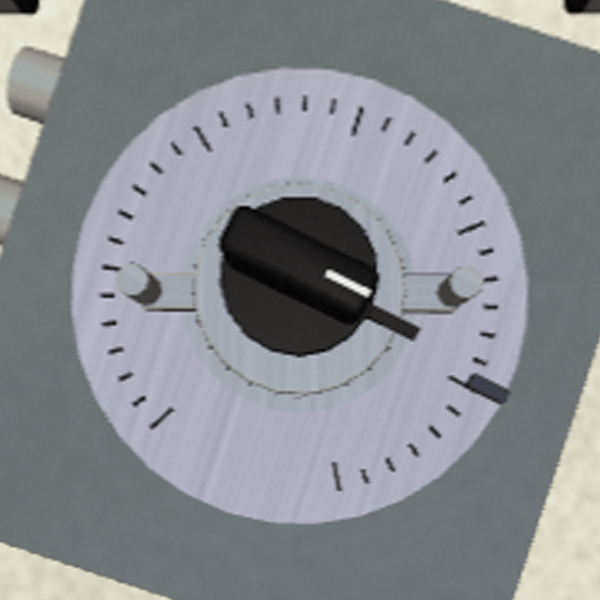

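View pics/top3.png

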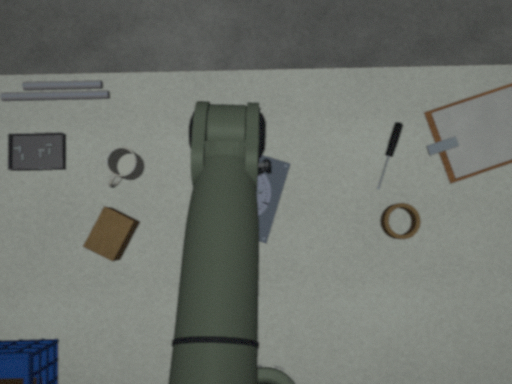

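The knob and tab have not moved: the pointer tip is at (402,344) in rk3 and the tab at (488,388) in rt3. The ring has turned about 90°, with its posts now left and right. The bystanders in the top view are where they started, and the hand is clear, so I'm handing in.

```bash
python3 - <<'E'
from h import *
sign_off();print(get_state()["clock"])
E
```

```text
the job is handed in; nothing more can be done
the job is handed in; nothing more can be done
```

The job is handed in: the knob is on its setting, the lock ring is tight, and the hand is off. The last clock reading before handing in was 37.9 s of the 61 s allowed.

- **Knob:** I turned it about 0.74 rad clockwise and let go. The pointer measured within about 1° of the tab, and a second look after the ring was tightened showed neither had moved.
- **Lock ring:** I pushed the near post with the shut fingers. The ring ran freely for roughly 1.5 rad, then bit. I stepped it on about 3.8 mm past the bite, to about 13 N sideways, then backed off.
- **Surroundings:** In the last pictures the tape roll, carton, mug and screwdriver looked as they did at the start.

**Doubts on the force:** the total force reading rose to about 15 N because it also showed a vertical part of about 7 N that I could not explain. It stayed below the 20 N limit. Tightness rests on the force and travel readings, because the washer itself cannot be seen.

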